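# Pack the socket set and shut its case

### The arm

A 6-joint arm with a two-finger parallel gripper is mounted at the origin on a cart in front of the work surface, level with it; the furniture and walls round the work are solid. World frame = base frame: x ahead of the robot, y to its left, z up, the work surface at z = 0. Lengths are in mm, angles in rad, forces in N, time in s.
With the tool pointing down it reaches from about 275 to 775 mm from the base axis. Payload 14.6 kg.
Tool frame: the origin (TCP) lies midway between the tips of the shut fingers; the grasp point (between the pads) lies 19 mm behind it; z points along the fingers, y is the line along which they close (so a half turn about z gives the same grasp; the last joint's range is limited). The gripper opens to 85 mm and grips with 20 to 120 N. Pads are 22 mm wide; open, the fingers measure 114 mm over their backs; the gripper's body (76 mm by 85 mm) begins 54 mm behind the grasp point. The pads swing forward as they close: fully open they stand 13 mm farther back than shut.
Start: joints at [1.159, 0.263, -0.048, 1.259, 0, 1.415], TCP at [133.348, 507.786, 231.278] pointing down, gripper open.
Joint ranges: [-2.65, 2.65], [-0.89, 1.7], [-1.18, 1.37], [-2.13, 2.11], [-1.35, 1.29], [-3.14, 3.14]. Speed limits (rad/s): [1.89, 1.89, 2.57, 2.79, 3.14, 3.14].

### API

Orientations are given as a unit quaternion [w, x, y, z].
In Python, from station import robot gives the robot as it stands. The module is installed in compiled form; this text tells all that it offers.
- The arm moves only by the tool servo_tool, never from a script. Its argument "plan" is a list of rows, each a list of 7 numbers: the turn, a rotation vector about the world's x, y, z in rad, then the shift along the world's x, y, z in mm, then the closure, from -1 (fully open) to 1 (shut). In form: [[ax, ay, az, tx, ty, tz, jaw], ...]. A call has 1 to 12 rows; each row is the pose to reach, as a shift and turn from the pose commanded when the call began; what a row does not reach only later rows make up. A row lasts 1/10 s, in which the tool goes at most 50 mm and 8.59 degrees, less where a joint would pass 70% of its speed; a pose out of reach is approached as far as the arm can. A call with a gripper value outside its range is refused whole. The fingers move at their own pace and stop on an object; "force" is the grip in N (left out, the last holds). Time passes only in rows, so rows that repeat a pose let the fingers close. It gives the time, the measured TCP pose, the force, the opening and the grip force at its end, in the units of the state.
- robot.state(): the state, without advancing time (a new reading comes with each control period).
- robot.get_image(name): name is "scene" or "top" or "wrist"; returns the picture (480x640x3 uint8, red, green, blue); there is no depth.
- robot.camera_params(name): a dict with "fov_y" (degrees; the focal length in pixels is half the picture's height over the tangent of half this angle, whatever the lens; pixels are square), "cx", "cy" (the principal point, pixels), "k1" (the pictures are not rectified: a ray, as slopes to the right and down, at radius r is drawn at 1 + k1 r^2 times it, then the intrinsics apply), "view" (4x4, takes a point from world to camera coordinates). Camera axes: x right, y down, z forward; pixel columns grow to the right and rows downward; lengths in mm; the calibration is good to about 2 mm. A picture is of the moment at which its call begins: read the wrist's pose just before it. camera_params takes no time and is no camera call; for the wrist camera it gives the pose at the moment of the call.
- robot.hand_in(): hands the job in; it is judged then, once.
The state is a dict: "clock": time; "joints": joint angles; "joint_velocities": joint speeds; "effort": joint torques, N m; "eef_pos": TCP position; "eef_rot": TCP orientation; "wrist_force": force on the tool from outside, world axes, zero at the start; "torque": the same for the moment, N m; "gripper_width": opening from 0.0 (shut) to 1.0 (fully open); "gripper_force": force on a finger pad.
Only numpy, scipy, OpenCV 4.12 (cv2) and the standard library are available. Lean on these libraries where they do the work, as an engineer would, in place of code of your own. Each camera call takes 0.05 s, during which the arm holds its last target. There are 200 camera calls.

### The job

Put the two loose sockets back in the socket case: click each one fully down into the empty spring clip of its size, so that the row on the rail again runs from thinnest to thickest. Then close the case's hinged lid until its edge meets the lower half all round, leaving the other things on the trolley where they are.

Things in the scene. Friction and masses are not known exactly. Their poses are not given: they have to be found in the camera images.
- case: black clamshell socket case, fixed on the trolley. Lower half: outside 140 mm (its x) by 190 mm (its y), 26 mm high, open on top, walls and floor 3 mm. Origin under its centre, on the trolley top; z up, x towards the hinged back edge. A rail with four spring clips runs along its y inside
- rail_mid (a point): on top of the aluminium rail (22 mm wide), above the case's origin; axes as the case's. Four steel clips stand on the rail 45 mm apart, each for a socket lying along x: from +y to -y for 16, 20, 24, 28 mm diameter. The 16 and 24 mm sockets are in place and fixed; the clips for 20 and 28 are empty. Clips are 16 mm wide along x; 37 mm of clear floor from a socket's end to the case wall
- clip_20 (a point): where the centre of the 20 mm socket is when fully home in its clip, 19 mm above the trolley top; axes as the case's. Clip: two springy legs, open upwards, lips up to 15 mm above this point. Press the socket straight down between them: it meets them with its centre about 15 mm above this point, takes about 8 to 14 N, then snaps onto its seat and is held
- clip_28 (a point): the same for the 28 mm socket: its centre when fully home, 23 mm above the trolley top; lips up to 17 mm above this point, first met when the socket's centre is about 19 mm above it
- socket_20_c (a point): centre of the loose steel deep socket of 20 mm outer diameter, 60 mm long, about 80 g, lying on the trolley: a round bar with a hexagon hole in one end face and a square hole in the other. x along its length, 30 mm to each flat end face; either end may point to the hinge. Grip it by its end faces (60 mm apart), so that the fingers pass the clip, or across its diameter
- socket_28_c (a point): the same for the loose socket of 28 mm outer diameter, 60 mm long, about 140 g. One loose socket lies left of the case, the other right of it, about 90 mm in front of a crimping machine 317 mm high, whose left front edge also stands close to the way from there to the case: carry it round in front
- lid (a joint): angle of the lid (the case's upper half): 0 shut, 1.57 upright, grows as it opens, stop at 1.9. It starts open, a little past upright, and its stiff hinge keeps it there; pushed more than about 0.9 rad forward of upright it falls shut by itself, braked
- lid_hinge (a point): middle of the lid's hinge line, which runs along the case's y at the back top edge of the lower half, 26 mm above the trolley top; axes as the case's
- lid_edge (a point): middle of the lid's free edge, half-way through its thickness, 140 mm from the hinge line. The lid is a shell 140 x 190 mm, 22 mm thick, walls 3 mm, about 200 g, hollow side towards the sockets. Axes: those of the case when the lid is shut, turning with the lid
- gauge_block: bystander: small aluminium gauge block, 32 x 78 x 22 mm, origin under its centre
- crimp_die: bystander: small steel crimping die with a V notch, 27 x 36 x 16 mm, origin under its centre
- marker: bystander: black and white marker pen, 20 x 135 x 17 mm, origin under its centre
- coupling: bystander: brass air coupling, 21 x 61 x 22 mm, origin under its centre; not a socket
- tape: bystander: roll of black tape, 56 mm across, 19 mm high, origin under its centre; the end of a grey air hose lies over it
- long_nose: bystander: long-nose pliers, green and blue handles, 164 x 53 x 16 mm, origin under their centre
Not all that is in view belongs to the job. Leave any blue or purple look-alike of the part that bears socket_28_c alone.

How it is judged (in metres and radians):
On the way, in this order (a step that is already met when the one before it is completed fails the run):
1. both sockets are clicked into their own clips while the lid still stands open (x of socket_20_c in the frame of clip_20 between -0.012 and 0.012 m and y of socket_20_c in the frame of clip_20 between -0.003 and 0.003 m and z of socket_20_c in the frame of clip_20 between -0.003 and 0.003 m and angle between the x axis of socket_20_c and the x axis of clip_20, either way round below 0.12 rad and x of socket_28_c in the frame of clip_28 between -0.012 and 0.012 m and y of socket_28_c in the frame of clip_28 between -0.003 and 0.003 m and z of socket_28_c in the frame of clip_28 between -0.003 and 0.003 m and angle between the x axis of socket_28_c and the x axis of clip_28, either way round below 0.12 rad and value of joint lid above 0.5 rad), for 0.2 s.
2. the lid is shut (value of joint lid below 0.035 rad), for 0.2 s.
At the end, for the whole second after the job is handed in: The 20 mm and the 28 mm socket each sit in the clip of their own size: centre within 3 mm of the seated height, within 3 mm sideways and 12 mm lengthwise of the clip's centre, lying along the clip to 0.12 rad, either way round; the lid is shut to within 0.035 rad (5 mm at its edge) and at rest (x of socket_20_c in the frame of clip_20 between -0.012 and 0.012 m and y of socket_20_c in the frame of clip_20 between -0.003 and 0.003 m and z of socket_20_c in the frame of clip_20 between -0.003 and 0.003 m and angle between the x axis of socket_20_c and the x axis of clip_20, either way round below 0.12 rad and x of socket_28_c in the frame of clip_28 between -0.012 and 0.012 m and y of socket_28_c in the frame of clip_28 between -0.003 and 0.003 m and z of socket_28_c in the frame of clip_28 between -0.003 and 0.003 m and angle between the x axis of socket_28_c and the x axis of clip_28, either way round below 0.12 rad and value of joint lid below 0.035 rad and velocity of joint lid between -0.05 and 0.05 rad/s); the robot touches nothing.
It fails at once if another thing on the trolley is shifted by more than 30 mm (distance of any of gauge_block, crimp_die, marker, coupling, tape, long_nose from where it was at the start of the episode above 0.03 m).
It also fails if it takes over 72 s, if anything falls off the work surface, if the arm or the gripper's body presses on something with over 40 N, if the wrist force passes 120 N, or if a joint passes its speed limit or range.

## Working session

There is one attempt and no reset: what is moved stays moved. The work goes in short steps, Python scripts to look and compute and a tool call to move; the robot and the scene stay as the last step left them, time stands still between calls to the robot, and variables do not carry over. Pictures are saved under pics/ and viewed, at most 10 in all, crops included, and the job is handed in when it is done.

Besides the shell and the picture viewer there is one more tool, called after "Emit:" as name([rows], argument=value, ...), one row to a line, values as JSON. servo_tool: Moves the arm, as the interface text tells. Its arguments: {"type":"object","properties":{"plan":{"type":"array"},"force":{"type":"number"}},"required":["plan"]}

```bash
mkdir -p pics; cat > h.py <<'E'
import numpy as np, cv2
from station import robot
def K(p):
    f=240/np.tan(np.radians(p['fov_y'])/2)
    return np.array([[f,0,p['cx']],[0,f,p['cy']],[0,0,1]])
def ray(p,uv):
    k=K(p); d=np.array([p['k1'],0,0,0,0],float)
    n=cv2.undistortPoints(np.array(uv,float).reshape(-1,1,2),k,d,).reshape(-1,2)
    V=np.array(p['view']); R=V[:3,:3]; c=-R.T@V[:3,3]
    return c,np.c_[n,np.ones(len(n))]@R
def onz(p,uv,z):
    c,d=ray(p,uv); return c+d*((z-c[2])/d[:,2])[:,None]
def proj(p,X):
    V=np.array(p['view']); r,_=cv2.Rodrigues(V[:3,:3])
    return cv2.projectPoints(np.array(X,float).reshape(-1,1,3),r,V[:3,3],K(p),np.array([p['k1'],0,0,0,0],float))[0].reshape(-1,2)
def snap(name,fn):
    p=robot.camera_params(name); im=np.array(robot.get_image(name)); cv2.imwrite('pics/'+fn+'.png',im[:,:,::-1]); return p,im
E
python3 - <<'E'
from h import *
import pickle
P={}
for n in ['scene','top','wrist']:
    P[n]=snap(n,n+'0')[0]; p=P[n]; V=np.array(p['view']); print(n,p['fov_y'],p['k1'],(-V[:3,:3].T@V[:3,3]).round(0),V[2,:3].round(2))
pickle.dump(P,open('P0.pkl','wb'))
a=cv2.imread('pics/scene0.png'); b=cv2.imread('pics/top0.png')
print(robot.state())
E
```

```text
scene 54.88197553266144 -0.04950958270470624 [ -72. -488.  636.] [ 0.63  0.5  -0.59]
top 42.035018110244906 -0.08405070149274436 [ 197.   31. 1716.] [ 0.21 -0.01 -0.98]
wrist 64.7665335417472 -0.01795580055708492 [ 62. 527. 374.] [ 0.28 -0.07 -0.96]
{'clock': 0.15, 'joints': array([ 1.15870771e+00,  2.63404680e-01, -4.87245891e-02,  1.25942572e+00,
       -1.64177685e-05,  1.41549908e+00]), 'joint_velocities': array([-0.00031263, -0.00101805,  0.00224601,  0.00027182, -0.00144075,
        0.00058991]), 'effort': array([ 6.22391617e-04, -6.37826300e+01,  3.84647906e+01,  1.06212648e-02,
       -1.50713495e-04,  1.45923124e-06]), 'eef_pos': array([133.26901463, 507.60477468, 230.96434521]), 'eef_rot': array([-9.82957525e-05,  1.28043188e-01,  9.91768520e-01, -3.66468517e-04]), 'wrist_force': array([-0.32269951,  0.59829979,  0.89485032]), 'torque': array([ 0.00704724, -0.01212359,  0.00829748]), 'gripper_force': 0.0, 'gripper_width': 1.000171196704324}
```

View pics/top0.png

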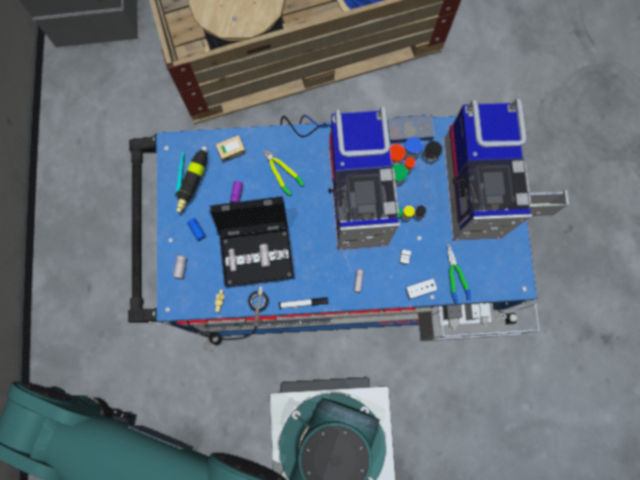

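View pics/scene0.png

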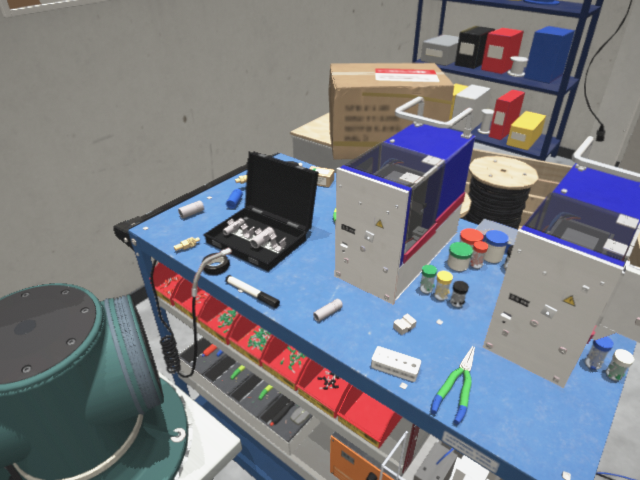

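Top view: the silver candidates for the loose sockets are at (180,267) left and (358,280) right. The blue (196,229) and purple (236,190) cylinders are look-alikes, and the brass part at (219,300) is the coupling. I'll measure the two silver ones and the case.

```bash
cat > m1.py <<'E'
from h import *
import pickle
P=pickle.load(open('P0.pkl','rb'))
im=cv2.imread('pics/top0.png'); hsv=cv2.cvtColor(im,cv2.COLOR_BGR2HSV)
m=((hsv[:,:,1]<80)&(hsv[:,:,2]>90)).astype(np.uint8)
n,l,s,c=cv2.connectedComponentsWithStats(m)
for i in range(1,n):
    x,y,w,h,a=s[i]
    if 60<a<600 and 160<x<430 and 240<y<310:
        r=cv2.minAreaRect(np.argwhere(l==i)[:,::-1].astype(np.float32))
        print(a,c[i].round(1),r[1],onz(P['top'],cv2.boxPoints(r),14).round(0)[:,:2].tolist(),onz(P['top'],[c[i]],12).round(0)[0])
# case corners guess in top
print(onz(P['top'],[(224,286),(295,278),(219,236),(289,231)],26).round(0))
print(onz(P['scene'],[(207,237),(272,267)],26).round(0), onz(P['scene'],[(191,210),(328,310)],12).round(0))
w=cv2.imread('pics/wrist0.png')
cv2.imwrite('pics/crop1.png',np.hstack([cv2.resize(im[225:305,165:265],(400,320)),cv2.resize(im[240:320,310:410],(400,320))]))
cv2.imwrite('pics/crop1.png',np.vstack([cv2.imread('pics/crop1.png')[:250],cv2.resize(w,(440,330)) if 0 else cv2.copyMakeBorder(cv2.resize(w,(440,330)),0,0,0,360,0)]))
E
python3 m1.py
```

```text
131 [404.8 256.4] (13.0, 10.0) [[519.0, -221.0], [517.0, -248.0], [481.0, -245.0], [482.0, -217.0]] [ 500. -233.   12.]
221 [179.5 266.8] (10.040916442871094, 22.485998153686523) [[479.0, 412.0], [541.0, 403.0], [535.0, 375.0], [473.0, 385.0]] [508. 394.  12.]
157 [358.3 280.5] (7.136840343475342, 22.335664749145508) [[413.0, -83.0], [474.0, -95.0], [470.0, -115.0], [409.0, -102.0]] [441. -99.  12.]
378 [421.  288.3] (12.649110794067383, 29.72540855407715) [[415.0, -225.0], [436.0, -305.0], [402.0, -313.0], [381.0, -233.0]] [ 409. -269.   12.]
93 [218.8 300.2] (8.677218437194824, 23.320026397705078) [[380.0, 305.0], [442.0, 290.0], [435.0, 266.0], [373.0, 282.0]] [409. 287.  12.]
206 [295.6 303.4] (6.846755504608154, 31.693851470947266) [[394.0, 121.0], [399.0, 34.0], [380.0, 33.0], [375.0, 120.0]] [388.  77.  12.]
[[445. 269.  26.]
 [456.  75.  26.]
 [585. 279.  26.]
 [588.  84.  26.]]
[[437. 247.  26.]
 [450.  56.  26.]] [[ 501.  388.   12.]
 [ 434. -104.   12.]]
```

View pics/crop1.png

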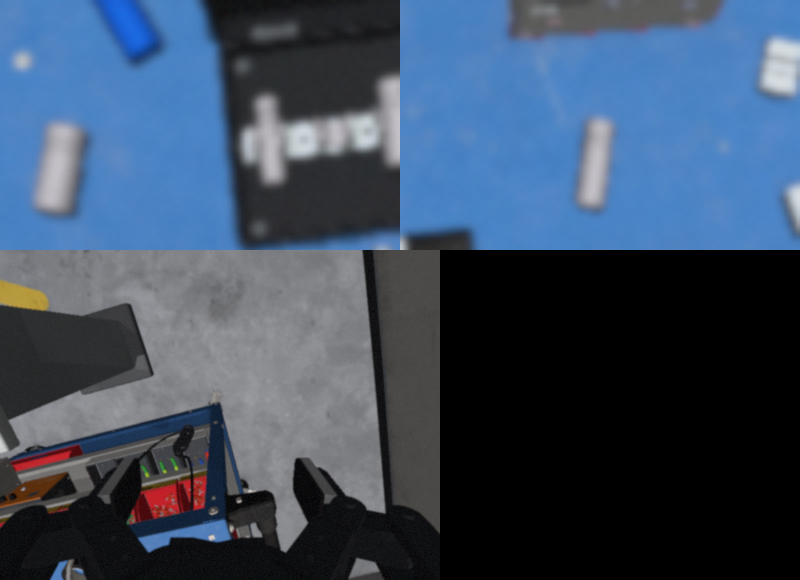

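The crops show the left socket 10.0 px wide and the right one 7.1 px, which is 28 mm and 20 mm at equal length. So the left one is socket_28, the right one is socket_20, and both are plain silver steel. I'm moving the wrist over the left side to look at the socket and the case.

Emit:
servo_tool([
  [0,0,-1.3,377,-178,0,-1],
  [0,0,-1.3,377,-178,0,-1],
  [0,0,-1.3,377,-178,0,-1],
  [0,0,-1.3,377,-178,0,-1],
  [0,0,-1.3,377,-178,0,-1],
  [0,0,-1.3,377,-178,0,-1],
  [0,0,-1.3,377,-178,0,-1],
  [0,0,-1.3,377,-178,0,-1],
  [0,0,-1.3,377,-178,0,-1],
  [0,0,-1.3,377,-178,0,-1],
  [0,0,-1.3,377,-178,0,-1],
  [0,0,-1.3,377,-178,0,-1],
], force=60)

```text
clock: 1.35
eef_pos: [509.3, 330.4, 231.4]
eef_rot: [-0.0, 0.701, 0.713, -0.0]
wrist_force: [-0.2, -0.4, -0.1]
gripper_width: 0.997
gripper_force: 0.0
```

```bash
python3 - <<'E'
from h import *
import pickle
p,im=snap('wrist','w1'); pickle.dump(p,open('w1.pkl','wb'))
s=robot.state(); print(s['clock'],s['eef_pos'],s['eef_rot'],s['joints'],s['joint_velocities'])
print(proj(p,[(508,394,12),(445,269,26),(456,75,26)]))
E
```

```text
1.4 [509.29841809 330.43295447 231.46256763] [-5.66549243e-05  7.01166466e-01  7.12997604e-01 -1.39765226e-05] [4.41332911e-01 4.07343673e-01 1.71047083e-01 1.33456508e+00
 9.66965538e-05 1.99539728e+00] [ 0.00235973 -0.0007746   0.00238237  0.00027477 -0.00082825  0.00382907]
[[315.22663675 134.62420323]
 [249.14730963 265.03804008]
 [264.75819423 424.14608562]]
```

View pics/w1.png

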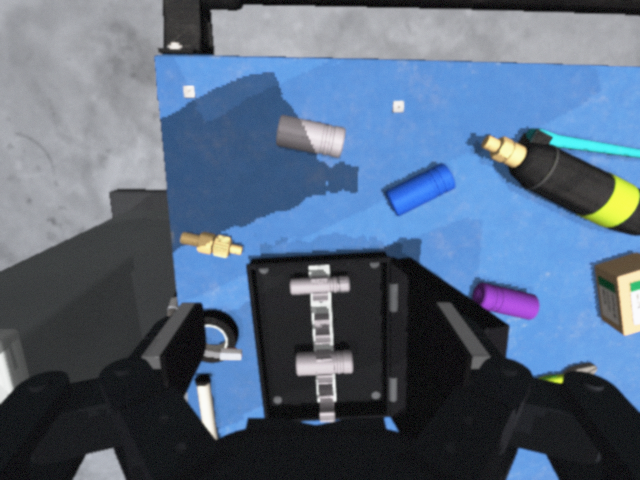

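Wrist view: the loose 28 socket is at (311,136), partly in shadow. The case spans (249,258) to (390,415), with the 16 socket at (320,286) and the 24 socket at (325,362). The empty clips are at (321,323) and (327,405). I'll measure the socket and the fixed sockets next.

```bash
cat > m2.py <<'E'
from h import *
import pickle
def rect(im,p,box,z,sat=90,val=60):
    x0,y0,x1,y1=box; hsv=cv2.cvtColor(im,cv2.COLOR_BGR2HSV)[y0:y1,x0:x1]
    m=((hsv[:,:,1]<sat)&(hsv[:,:,2]>val)).astype(np.uint8)
    m=cv2.morphologyEx(m,cv2.MORPH_OPEN,np.ones((3,3)))
    n,l,s,c=cv2.connectedComponentsWithStats(m); i=1+np.argmax(s[1:,4])
    cn=(np.argwhere(l==i)[:,::-1]+[x0,y0]).astype(np.float32)
    r=cv2.minAreaRect(cn); b=onz(p,cv2.boxPoints(r),z)[:,:2]
    e=[b[1]-b[0],b[2]-b[1]]; e.sort(key=np.linalg.norm); v=e[1]*np.sign(e[1][0])
    return r,b.mean(0).round(1),[np.linalg.norm(q).round(1) for q in e],np.arctan2(v[1],v[0]).round(3),s[i,4]
if __name__=='__main__':
    p=pickle.load(open('w1.pkl','rb')); im=cv2.imread('pics/w1.png')
    print(rect(im,p,(260,105,360,170),14))
    C=[]
    for d,xs,rows,z in((16,(286,308),(270,302),17),(16,(336,356),(270,302),17),(24,(290,308),(340,385),21),(24,(338,358),(340,385),21)):
        g=im[rows[0]:rows[1],xs[0]:xs[1]].mean(2); m=g>95
        cols=[c for c in range(m.shape[1]) if m[:,c].sum()>8]
        mid=[(xs[0]+c,rows[0]+np.argwhere(m[:,c]).mean()) for c in cols]; w=np.mean([m[:,c].sum() for c in cols])
        X=onz(p,mid,z); print(d,cols[0]+xs[0],cols[-1]+xs[0],w,X[0].round(1),X[-1].round(1)); C.append((X[0] if xs[0]<320 else X[-1]))
    a=(C[0]+C[1])/2; b=(C[2]+C[3])/2
    print('16',a,'24',b,'dist',np.linalg.norm((a-b)[:2]))
    for q in(C[1]-C[0],C[3]-C[2]): print('yaw',np.arctan2(q[1],q[0]),np.linalg.norm(q))
    u=(a-b)[:2]; print('yaw from pair',np.arctan2(-u[0],u[1]))
    u/=np.linalg.norm(u); mid=a[:2]-67.5*u
    print('rail_mid',mid,'clip20',mid+22.5*u,'clip28',mid-67.5*u)
E
python3 m2.py
```

```text
(((310.06585693359375, 136.19268798828125), (68.51602172851562, 31.91826820373535), 12.094757080078125), array([503.4, 392.4]), [np.float64(28.5), np.float64(62.4)], np.float64(-0.185), np.int32(2121))
16 290 307 14.833333333333334 [484.7 242.   17. ] [502.2 243.5  17. ]
16 336 349 13.428571428571429 [532.  244.6  17. ] [545.3 244.8  17. ]
24 296 307 20.5 [491.2 151.1  21. ] [503.2 151.3  21. ]
24 338 352 19.733333333333334 [537.  153.9  21. ] [552.4 151.6  21. ]
16 [515.00225068 243.41906236  17.        ] 24 [521.81728581 151.33999271  21.        ] dist 92.33092533005069
yaw 0.04555747710215211 60.75330810125487
yaw 0.007375280706854975 61.16251719431543
yaw from pair 0.07387815558690751
rail_mid [519.98449113 176.10318548] clip20 [518.32374431 198.54181111] clip28 [524.96673158 108.7873086 ]
```

Emit:
servo_tool([
  [0,0,-0.19,-6,40,-40,-1],
  [0,0,-0.19,-6,62,-80,-1],
  [0,0,-0.19,-6,62,-120,-1],
  [0,0,-0.19,-6,62,-120,-1],
  [0,0,-0.19,-6,62,-120,-1],
])

```text
clock: 1.9
eef_pos: [503.8, 392.0, 112.4]
eef_rot: [0.0, 0.766, 0.643, -0.0]
wrist_force: [0.1, -0.3, 0.6]
gripper_width: 0.997
gripper_force: 0.0
```

```bash
python3 - <<'E'
from m2 import *
s=robot.state(); print(s['clock'],s['eef_pos'],s['eef_rot'])
p,im=snap('wrist','w2'); 
q=proj(p,[(503,392,14),tuple(s['eef_pos'])]); print(q)
im=im[:,:,::-1].copy(); x,y=q[0].astype(int)
print(rect(im,p,(x-90,y-50,x+90,y+50),14))
E
```

```text
1.9 [503.77264351 391.97445852 112.42711419] [ 7.70410580e-06  7.66026309e-01  6.42809194e-01 -1.86138177e-04]
[[314.39096019 238.95243796]
 [315.38612265 308.10647822]]
(((315.5, 238.0), (42.0, 95.0), 90.0), array([503.8, 392.3]), [np.float64(29.4), np.float64(62.5)], np.float64(-0.173), np.int32(3916))
```

View pics/w2.png

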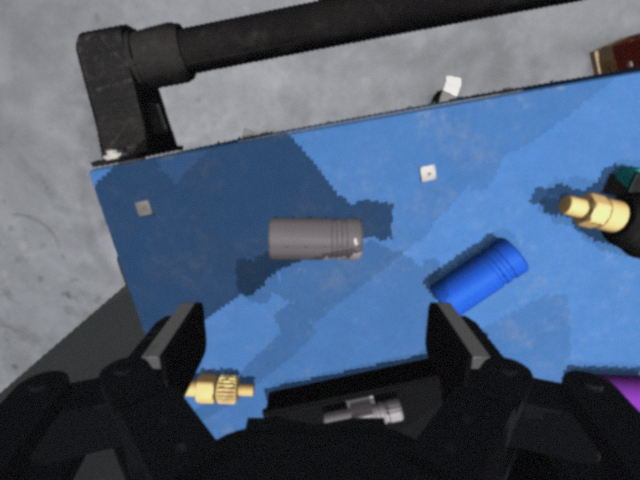

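The picture shows the socket at (315,238), lying parallel to the jaw line and measuring 62 × 29 mm, with the blue look-alike at (480,275) clear of the fingers. Descending to grip.

Emit:
servo_tool([
  [0,0,0,0,0,-45,-1],
  [0,0,0,0,0,-85,-1],
  [0,0,0,0,0,-105,-1],
  [0,0,0,0,0,-114,-1],
  [0,0,0,0,0,-114,-1],
  [0,0,0,0,0,-114,1],
  [0,0,0,0,0,-114,1],
  [0,0,0,0,0,-114,1],
  [0,0,0,0,0,-114,1],
  [0,0,0,0,0,-114,1],
], force=80)

```text
clock: 2.95
eef_pos: [505.5, 392.4, -0.4]
eef_rot: [0.0, 0.766, 0.642, 0.002]
wrist_force: [-1.9, -0.8, 12.9]
gripper_width: 0.684
gripper_force: 84.0
```

Emit:
servo_tool([
  [0,0,0,0,0,40,1],
  [0,0,0,0,0,85,1],
  [0,0,0.1,0,-30,115,1],
  [0,0,0.2,10,-80,115,1],
  [0,0,0.228,21,-130,115,1],
  [0,0,0.228,21,-180,115,1],
  [0,0,0.228,21,-230,115,1],
  [0,0,0.228,21,-270,115,1],
  [0,0,0.228,21,-283,115,1],
  [0,0,0.228,21,-283,115,1],
  [0,0,0.228,21,-283,115,1],
])

```text
clock: 4.05
eef_pos: [525.7, 109.3, 112.9]
eef_rot: [0.0, 0.689, 0.725, 0.0]
wrist_force: [-0.4, 0.2, -0.7]
gripper_width: 0.686
gripper_force: 87.2
```

```bash
python3 - <<'E'
from m2 import *
s=robot.state(); print(s['clock'],s['eef_pos'],s['eef_rot'],s['wrist_force'],s['gripper_width'])
p,im=snap('wrist','w3'); pickle.dump((p,s),open('w3.pkl','wb'))
print(proj(p,[(515,243.4,17),(521.8,151.3,21),(525,108.8,23),tuple(s['eef_pos'])]))
E
```

```text
4.05 [525.68144464 109.29331345 112.90555544] [2.48298733e-04 6.88547862e-01 7.25190695e-01 4.86539365e-04] [-0.39016874  0.23789418 -0.72461985] 0.6859018175570524
[[308.6524294   11.97965762]
 [312.42695735 177.06116592]
 [314.0407844  243.42494135]
 [315.04526062 308.0623327 ]]
```

View pics/w3.png

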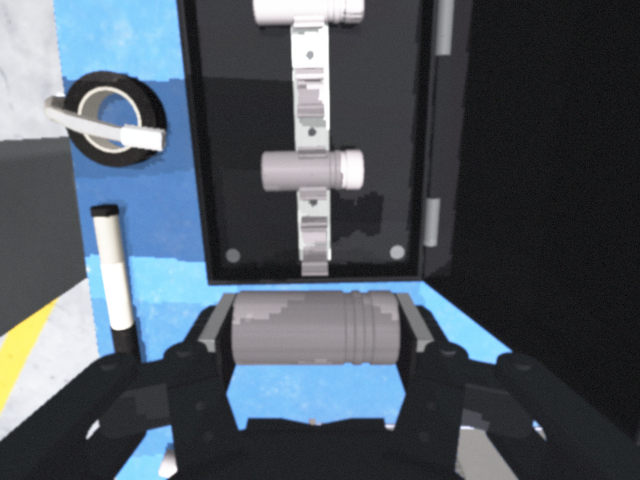

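Wrist view: the held socket is at (316,327). The 24 socket is at (312,170), the empty 28 clip at (315,240) and the 20 clip at (312,93). The case's right wall edge is at row ~283. I'll refine from this closer picture.

```bash
python3 - <<'E'
from m2 import *
p,s=pickle.load(open('w3.pkl','rb')); im=cv2.imread('pics/w3.png'); g=im.mean(2)
def midrow(x0,x1,y0,y1,t=70):
    o=[]
    for x in range(x0,x1):
        r=np.argwhere(g[y0:y1,x]>t).ravel()
        if len(r): o.append((x,y0+r.min(),y0+r.max()+1))
    return np.array(o,float)
C=[]
for x0,x1 in((258,292),(334,368)):
    o=midrow(x0,x1,140,198); full=o[(o[:,2]-o[:,1])>30]
    print('24:',full[0],full[-1],np.median(full[:,1]),np.median(full[:,2]))
    L=onz(p,full[:,[0,1]],21); U=onz(p,full[:,[0,2]],21); M=(L+U)/2
    print(np.median(L[:,1]-U[:,1]),M[0].round(1),M[-1].round(1)); C.append(M[0] if x0<300 else M[-1])
a=(C[0]+C[1])/2;v=C[1]-C[0];print('24 centre',a,'yaw',np.arctan2(v[1],v[0]))
# held socket
o=midrow(240,390,270,400,50); 
for h in (12,14,16):
    z=s['eef_pos'][2]+h; L=onz(p,o[:,[0,1]],z);U=onz(p,o[:,[0,2]],z); M=(L+U)/2; print('held',h,np.median(L[:,1]-U[:,1]),M.mean(0),np.polyfit(M[:,0],M[:,1],1)[0])
# case outer/wall edges: blue->black transitions
b=cv2.cvtColor(im,cv2.COLOR_BGR2HSV); blue=(b[:,:,1]>100)&(b[:,:,2]>60)
E1=[(np.argwhere(blue[y,:230]).max()+1,y) for y in range(20,270,10)]; X=onz(p,E1,26); c=np.polyfit(X[:,1],X[:,0],1); print('front edge: x at y=176',np.polyval(c,176),'slope',c[0],'res',np.std(X[:,0]-np.polyval(c,X[:,1])))
E2=[(x,260+np.argwhere(blue[260:300,x]).min()) for x in range(225,415,8)]; X=onz(p,E2,26); c=np.polyfit(X[:,0],X[:,1],1); print('right edge y at x=525',np.polyval(c,525),'slope',c[0],np.std(X[:,1]-np.polyval(c,X[:,0])))
# rail/clip 28 by column extents
for y in range(192,284,4):
    r=np.argwhere(g[y,280:350]>70).ravel(); 
    if len(r): print(y,r.min()+280,r.max()+280,end='; ')
E
```

```text
24: [262. 153. 187.] [291. 150. 191.] 151.0 191.5
25.172212629109495 [490.5 153.9  21. ] [508.4 154.5  21. ]
24: [334. 150. 189.] [363. 152. 187.] 149.0 190.0
25.059969201204055 [534.9 156.5  21. ] [552.7 157.5  21. ]
24 centre [521.61919649 155.67818837  21.        ] yaw 0.057286574550227044
held 12 55.13881448235561 [525.92679769 100.40756334 124.90555544] 0.07060668733609099
held 14 54.299736331295726 [525.86492976 101.67985793 126.90555544] 0.0706066873360909
held 16 53.46065818023581 [525.80306184 102.95215252 128.90555544] 0.07060668733609103
front edge: x at y=176 449.3623180036157 slope -0.07604107710693724 res 0.22737560072560342
right edge y at x=525 82.53541557431345 slope 0.07373976864218043 0.19860670109410036
192 296 330; 196 296 330; 200 296 330; 204 296 330; 208 297 330; 212 296 330; 216 297 330; 220 297 330; 224 297 330; 228 297 331; 232 297 331; 236 297 331; 240 297 331; 244 298 331; 248 298 331; 252 298 332; 256 298 332; 260 299 331; 264 301 328; 268 301 328; 272 301 328; 276 303 310;
```

```bash
python3 - <<'E'
from m2 import *
p,s=pickle.load(open('w3.pkl','rb')); im=cv2.imread('pics/w3.png'); g=im.mean(2)
for x in (255,300,330,385):
    col=g[270:400,x].astype(int); d=np.abs(np.diff(cv2.GaussianBlur(g[270:400,x:x+1],(1,5),0).ravel()))
    i=np.argsort(-d)[:6]+270; print(x,sorted(i.tolist()))
for x,t,b in((260,291,364),(375,291,364)):
    c,d=ray(p,[(x,t),(x,b)]); d/=np.linalg.norm(d,axis=1)[:,None]; m=d.sum(0); m/=np.linalg.norm(m)
    ang=np.arccos(d[0]@d[1])/2; z=s['eef_pos'][2]+14.4; X=c+m*((z-c[2])/m[2]); print(X.round(1),'dist from angle',14/np.sin(ang),np.linalg.norm((X-c)[1:]))
E
```

```text
255 [282, 283, 284, 285, 289, 290]
300 [281, 282, 283, 284, 289, 290]
330 [281, 282, 283, 288, 289, 290]
385 [280, 281, 282, 289, 290, 364]
[504.6 107.7 127.3] dist from angle 154.98210031719987 149.90499816573507
[548.7 110.  127.3] dist from angle 155.1945721327431 148.74204540928721
```

Emit:
servo_tool([
  [0,0,0.022,-1,1.7,-35,1],
  [0,0,0.022,-1,1.7,-65,1],
  [0,0,0.022,-1,1.7,-75,1],
  [0,0,0.022,-1,1.7,-80,1],
  [0,0,0.022,-1,1.7,-84,1],
  [0,0,0.022,-1,1.7,-84,1],
], force=100)

```text
clock: 4.7
eef_pos: [525.1, 110.8, 29.1]
eef_rot: [0.001, 0.68, 0.733, 0.001]
wrist_force: [0.1, 0.6, -0.4]
gripper_width: 0.68
gripper_force: 112.0
```

Emit:
servo_tool([
  [0,0,0,0,0,-4,1],
  [0,0,0,0,0,-8,1],
  [0,0,0,0,0,-12,1],
  [0,0,0,0,0,-16,1],
  [0,0,0,0,0,-20,1],
  [0,0,0,0,0,-22,1],
  [0,0,0,0,0,-22,1],
])

```text
clock: 5.4
eef_pos: [525.2, 110.7, 8.5]
eef_rot: [0.001, 0.68, 0.733, 0.001]
wrist_force: [-9.6, 0.9, 37.1]
gripper_width: 0.685
gripper_force: 116.5
```

Emit:
servo_tool([
  [0,0,0,0,0,2,1],
  [0,0,0,0,0,2,-1],
  [0,0,0,0,0,2,-1],
  [0,0,0,0,0,2,-1],
  [0,0,0,0,0,2,-1],
  [0,0,0,0,0,40,-1],
  [0,0,0,0,0,80,-1],
  [0,0,0,0,0,104,-1],
  [0,0,0,0,0,104,-1],
  [0,0,0,0,0,104,-1],
])

```text
clock: 6.4
eef_pos: [524.5, 110.5, 110.3]
eef_rot: [0.0, 0.68, 0.733, 0.0]
wrist_force: [-0.4, 0.2, 0.1]
gripper_width: 1.001
gripper_force: 0.0
```

```bash
python3 - <<'E'
from m2 import *
s=robot.state(); print(s['clock'],s['eef_pos'],s['eef_rot'],s['wrist_force'],s['gripper_width'])
p,im=snap('wrist','w4'); pickle.dump((p,s),open('w4.pkl','wb'))
print(proj(p,[(524.9,110.6,23),(518.3,200.4,19)]))
im=im[:,:,::-1].copy(); g=im.mean(2)
C=[]
for x0,x1 in((263,296),(335,368)):
    o=[]
    for x in range(x0,x1):
        r=np.argwhere(g[210:290,x]>70).ravel()
        if len(r)>25: o.append((x,210+r.min(),211+r.max()))
    o=np.array(o,float); L=onz(p,o[:,:2],23);U=onz(p,o[:,[0,2]],23);M=(L+U)/2
    print(o[0],o[-1],np.median(L[:,1]-U[:,1]),M[0].round(1),M[-1].round(1))
E
```

```text
6.4 [524.48352284 110.48287073 110.29099149] [2.29013732e-04 6.80475755e-01 7.32770525e-01 2.28812604e-04] [-0.41872468  0.2194863   0.05270746] 1.000892852417185
[[315.81421989 243.82551177]
 [316.06399901  94.78766292]]
[266. 230. 290.] [295. 222. 290.] 46.71686810289691 [493.5  96.7  23. ] [512.1 100.7  23. ]
[335. 223. 290.] [366. 235. 290.] 46.52330456717565 [538.  102.3  23. ] [558.5  99.9  23. ]
```

View pics/w4.png

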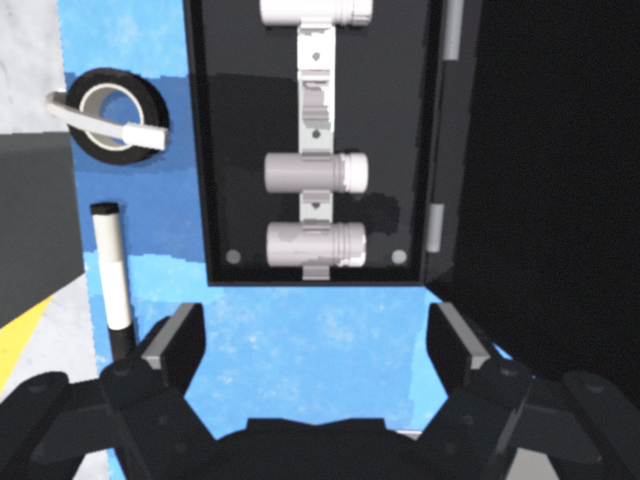

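The 28 socket sits at (316,245), 1 px from the projected clip_28 point (316,244), so it is home. Now to the 20 mm socket, going round in front of the machine.

Emit:
servo_tool([
  [0,0,-0.1,-50,0,10,-1],
  [0,0,-0.2,-87,-30,10,-1],
  [0,0,-0.27,-87,-80,10,-1],
  [0,0,-0.27,-87,-130,10,-1],
  [0,0,-0.27,-87,-180,10,-1],
  [0,0,-0.27,-87,-211,0,-1],
  [0,0,-0.27,-87,-211,0,-1],
  [0,0,-0.27,-87,-211,0,-1],
  [0,0,-0.27,-87,-211,0,-1],
])

```text
clock: 7.35
eef_pos: [437.0, -99.7, 109.8]
eef_rot: [-0.001, 0.773, 0.635, -0.0]
wrist_force: [0.1, 0.1, -1.2]
gripper_width: 1.0
gripper_force: 0.0
```

```bash
python3 - <<'E'
from m2 import *
s=robot.state(); print(s['clock'],s['eef_pos'],s['eef_rot'],s['wrist_force'])
p,im=snap('wrist','w5'); im=im[:,:,::-1].copy()
q=proj(p,[(437,-100.5,10)])[0]; print(q); x,y=q.astype(int)
for b in((x-75,y-45,x+75,y+45),(x-90,y-60,x+90,y+55)): print(rect(im,p,b,10))
n=s['eef_rot'][1:3]; print('yaw',np.arctan2(2*n[1]**2-1,2*n[0]*n[1]))
E
```

```text
7.35 [436.9674602  -99.66132375 109.84559445] [-5.89943907e-04  7.72675894e-01  6.34800419e-01 -2.06577852e-04] [ 0.07164335  0.12459491 -1.22886938]
[315.98953606 239.41728371]
(((317.0, 237.5), (29.0, 92.0), 90.0), array([437.9, -99.4]), [np.float64(20.4), np.float64(61.1)], np.float64(-0.194), np.int32(2722))
(((317.0, 237.5), (29.0, 92.0), 90.0), array([437.9, -99.4]), [np.float64(20.4), np.float64(61.1)], np.float64(-0.194), np.int32(2722))
yaw -0.19529599943660358
```

View pics/w5.png

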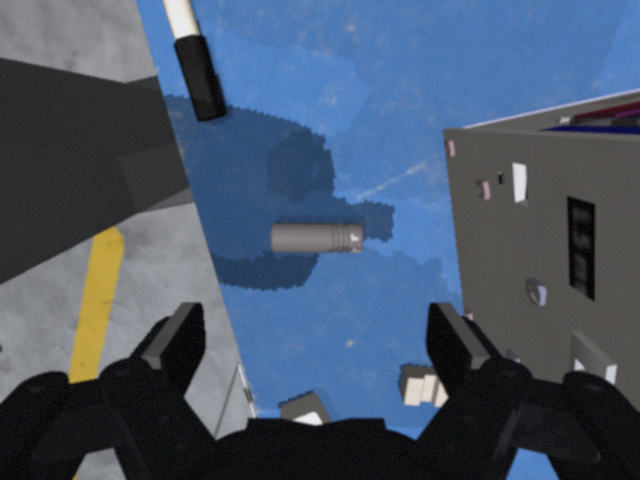

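The loose 20 socket is at (317,237), measuring 20.4 × 61 mm and aligned with the jaws, with the machine clear to the right. Gripping it.

Emit:
servo_tool([
  [0,0,0,1,0.3,-45,-1],
  [0,0,0,1,0.3,-85,-1],
  [0,0,0,1,0.3,-102,-1],
  [0,0,0,1,0.3,-109,-1],
  [0,0,0,1,0.3,-109,-1],
  [0,0,0,1,0.3,-109,1],
  [0,0,0,1,0.3,-109,1],
  [0,0,0,1,0.3,-109,1],
  [0,0,0,1,0.3,-109,1],
  [0,0,0,1,0.3,-109,1],
], force=100)

```text
clock: 8.4
eef_pos: [439.3, -100.4, 3.0]
eef_rot: [0.001, 0.773, 0.635, 0.001]
wrist_force: [-3.8, 2.6, 22.8]
gripper_width: 0.674
gripper_force: 101.5
```

Emit:
servo_tool([
  [0,0,0,0,0,45,1],
  [0,0,0,0,0,90,1],
  [0,0,0.1,0,30,110,1],
  [0,0,0.2,0,80,110,1],
  [0,0,0.27,0,130,110,1],
  [0,0,0.27,0,180,110,1],
  [0,0,0.27,20,225,110,1],
  [0,0,0.27,55,260,110,1],
  [0,0,0.27,80,300,110,1],
  [0,0,0.27,80,300.5,110,1],
  [0,0,0.27,80,300.5,110,1],
  [0,0,0.27,80,300.5,110,1],
])

```text
clock: 9.6
eef_pos: [517.8, 199.7, 111.6]
eef_rot: [0.0, 0.681, 0.733, -0.0]
wrist_force: [-0.4, -0.5, -1.0]
gripper_width: 0.668
gripper_force: 109.8
```

```bash
python3 - <<'E'
from m2 import *
s=robot.state(); print(s['clock'],s['eef_pos'],s['eef_rot'],s['wrist_force'],s['gripper_width'])
p,im=snap('wrist','w6'); pickle.dump((p,s),open('w6.pkl','wb'))
print(proj(p,[(515,245.4,17),(518.3,200.4,19),tuple(s['eef_pos'])]))
E
```

```text
9.6 [517.79470337 199.67492686 111.64336585] [ 3.28704659e-05  6.80594156e-01  7.32660618e-01 -1.12536466e-04] [-0.39214715 -0.45072306 -1.01747375] 0.6675687539430287
[[316.17140204 170.55214327]
 [316.05019855 240.43316941]
 [314.91189314 308.08452497]]
```

View pics/w6.png

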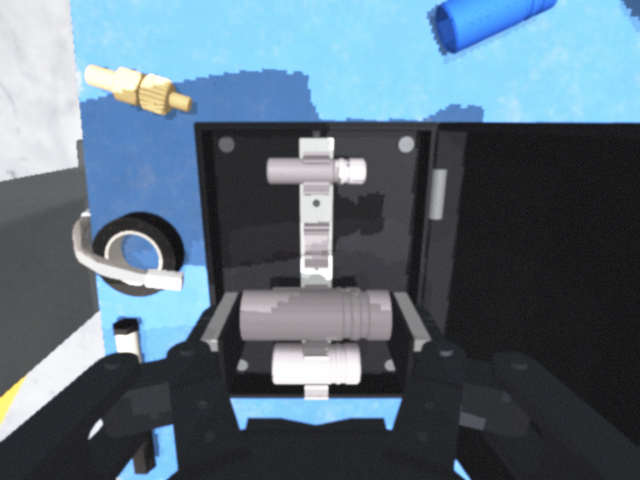

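The 16 socket is at (316,171), as predicted (316,170.6). The held 20 socket spans rows ~289–340 at x 240–391, and empty clip_20 is at (316,240). I'll check the socket's offset in the hand.

```bash
python3 - <<'E'
from m2 import *
p,s=pickle.load(open('w6.pkl','rb')); im=cv2.imread('pics/w6.png'); g=cv2.GaussianBlur(im.mean(2),(1,3),0)
for x in (250,270,365,384):
    print(x,g[280:350:2,x].astype(int).tolist())
for x,t,b in((255,290.5,341),(380,289.5,341)):
    c,d=ray(p,[(x,t),(x,b)]); d/=np.linalg.norm(d,axis=1)[:,None]; m=d.sum(0); m/=np.linalg.norm(m)
    ang=np.arccos(d[0]@d[1])/2
    for h in(7,9,11):
        z=s['eef_pos'][2]+h; X=c+m*((z-c[2])/m[2]); print(x,h,X.round(1),10/np.sin(ang),np.linalg.norm((X-c)[1:]))
E
```

```text
250 [63, 61, 63, 61, 70, 100, 128, 144, 156, 166, 173, 176, 184, 193, 199, 190, 167, 163, 163, 164, 163, 158, 156, 155, 154, 150, 145, 144, 139, 128, 93, 63, 59, 59, 60]
270 [47, 49, 48, 49, 58, 96, 128, 142, 155, 166, 172, 178, 184, 191, 189, 189, 181, 166, 164, 162, 161, 158, 156, 154, 153, 152, 147, 144, 141, 131, 95, 62, 59, 60, 61]
365 [57, 56, 58, 59, 61, 79, 106, 120, 124, 131, 140, 142, 146, 150, 154, 156, 159, 163, 165, 164, 161, 158, 154, 153, 152, 151, 146, 140, 131, 94, 61, 56, 56, 57, 56]
384 [63, 62, 62, 62, 72, 100, 125, 141, 151, 163, 172, 178, 183, 191, 194, 175, 161, 163, 164, 162, 161, 158, 155, 154, 154, 154, 147, 146, 143, 130, 93, 63, 61, 59, 60]
255 7 [493.7 198.2 118.6] 158.07058431801323 156.23774743470233
255 9 [494.  199.3 120.6] 158.07058431801323 153.94704851538972
255 11 [494.3 200.5 122.6] 158.07058431801323 151.6563495960771
380 7 [543.9 202.2 118.6] 155.17435729688927 154.33285574547324
380 9 [543.4 203.3 120.6] 155.17435729688927 152.07008562957446
380 11 [543.  204.3 122.6] 155.17435729688927 149.8073155136757
```

Emit:
servo_tool([
  [0,0,0,0,0,-40,1],
  [0,0,0,0,0,-70,1],
  [0,0,0,0,0,-80,1],
  [0,0,0,0,0,-84,1],
  [0,0,0,0,0,-88,1],
  [0,0,0,0,0,-92,1],
  [0,0,0,0,0,-96,1],
  [0,0,0,0,0,-99,1],
  [0,0,0,0,0,-101,1],
  [0,0,0,0,0,-101,1],
])

```text
clock: 10.65
eef_pos: [519.4, 199.8, 12.1]
eef_rot: [0.001, 0.681, 0.733, 0.001]
wrist_force: [-0.8, -4.6, 14.0]
gripper_width: 0.669
gripper_force: 111.7
```

Emit:
servo_tool([
  [0,0,0,0,0,-1.5,1],
  [0,0,0,0,0,-3,1],
  [0,0,0,0,0,-3,1],
])

```text
clock: 10.95
eef_pos: [519.6, 199.8, 11.6]
eef_rot: [0.002, 0.681, 0.733, 0.001]
wrist_force: [-15.4, -8.9, 61.6]
gripper_width: 0.669
gripper_force: 117.3
```

Stiff at z 11.6 (61 N), so it is seated. Releasing and checking.

Emit:
servo_tool([
  [0,0,0,0,0,3,1],
  [0,0,0,0,0,3,-1],
  [0,0,0,0,0,3,-1],
  [0,0,0,0,0,3,-1],
  [0,0,0,0,0,3,-1],
  [0,0,0,0,0,40,-1],
  [0,0,0,0,0,80,-1],
  [0,0,0,0,0,104,-1],
  [0,0,0,0,0,104,-1],
  [0,0,0,0,0,104,-1],
])

```text
clock: 11.95
eef_pos: [518.4, 200.4, 111.2]
eef_rot: [0.0, 0.68, 0.733, 0.0]
wrist_force: [0.1, 0.5, -0.7]
gripper_width: 0.999
gripper_force: 0.0
```

```bash
python3 - <<'E'
from m2 import *
s=robot.state(); print(s['clock'],s['eef_pos'],s['eef_rot'],s['wrist_force'],s['joints'])
p,im=snap('wrist','w7'); 
ps,ims=snap('scene','s7')
print(proj(p,[(518.3,200.4,19),(524.9,110.6,23)]))
# lid: hinge world & edge at angles in scene
c=np.array([520,178.]); ax=np.array([.997,.074]); ay=np.array([-.074,.997])
h=c+70*ax
for a in(1.57,1.65,1.75,1.85):
    print(a,proj(ps,[np.r_[h+ax*(-140*np.cos(a)+sd[1]*np.sin(a))+ay*sd[0],26+140*np.sin(a)+sd[1]*np.cos(a)] for sd in((95,0),(-95,0),(95,22),(-95,22))]).round(0).tolist())
cv2.imwrite('pics/c7.png',np.hstack([cv2.resize(im[:,:,::-1][:400],(480,300)),cv2.resize(ims[:,:,::-1][100:300,180:360],(320,356))[:300]]))
E
```

```text
11.95 [518.42259827 200.3806574  111.24175267] [9.85684181e-05 6.80436011e-01 7.32807460e-01 2.27600103e-04] [ 0.09680951  0.51350712 -0.70986767] [ 2.22162525e-01  3.77736352e-01 -2.13771836e-01  9.78801160e-01
  9.44558796e-05  1.71887752e+00]
[[314.95863806 241.57992451]
 [314.81397712 363.51968656]]
1.57 [[238.0, 155.0], [304.0, 177.0], [244.0, 152.0], [310.0, 173.0]]
1.65 [[241.0, 153.0], [307.0, 175.0], [248.0, 151.0], [313.0, 171.0]]
1.75 [[245.0, 152.0], [311.0, 173.0], [252.0, 150.0], [316.0, 171.0]]
1.85 [[249.0, 151.0], [314.0, 172.0], [255.0, 150.0], [320.0, 171.0]]
```

View pics/c7.png

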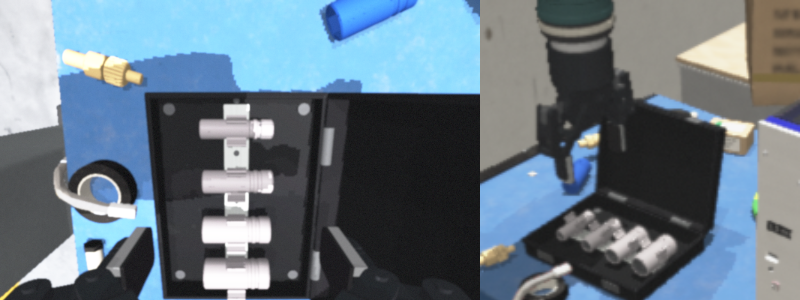

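Both sockets are seated: the crop shows the row ordered thin to thick, and the 20 socket lies at the predicted clip row. The lid stands open at roughly 1.75 rad. I'm moving the shut fingers behind it.

Emit:
servo_tool([
  [0,0,0,0,0,45,1],
  [0,0,0,0,0,95,1],
  [0,0,0,40,-3,95,1],
  [0,0,0,85,-6,95,1],
  [0,0,0,125,-9,95,1],
  [0,0,0,152,-11,95,1],
  [0,0,0,152,-11,95,1],
  [0,0,0,152,-11,60,1],
  [0,0,0,152,-11,30,1],
  [0,0,0,152,-11,20,1],
  [0,0,0,152,-11,20,1],
])

```text
clock: 13.15
eef_pos: [669.1, 189.2, 129.8]
eef_rot: [-0.001, 0.68, 0.733, -0.001]
wrist_force: [0.1, 0.4, 0.5]
gripper_width: -0.002
gripper_force: 0.0
```

Emit:
servo_tool([
  [0,0,0,-18,-1,0,1],
  [0,0,0,-32,-2,0,1],
  [0,0,0,-44,-3,0,1],
  [0,0,0,-56,-4,2,1],
  [0,0,0,-70,-5,2,1],
  [0,0,0,-86,-6,0,1],
  [0,0,0,-86,-6,0,1],
])

```text
clock: 13.85
eef_pos: [583.5, 183.5, 133.1]
eef_rot: [0.0, 0.68, 0.733, 0.001]
wrist_force: [1.0, 0.6, 0.3]
gripper_width: -0.002
gripper_force: 0.0
```

Emit:
servo_tool([
  [0,0,0,-16,-1,-3,1],
  [0,0,0,-30,-2,-10,1],
  [0,0,0,-44,-3,-19,1],
  [0,0,0,-56,-4,-30,1],
  [0,0,0,-67,-5,-43,1],
  [0,0,0,-67,-5,-43,1],
  [0,0,0,-67,-5,-43,1],
])

```text
clock: 14.55
eef_pos: [518.5, 178.5, 89.3]
eef_rot: [0.0, 0.68, 0.733, 0.001]
wrist_force: [-0.3, -0.6, 0.5]
gripper_width: 0.0
gripper_force: 0.0
```

```bash
cat > lid.py <<'E'
from h import *
p,im=snap('scene','sl%d'%(robot.state()['clock']*100)); s=robot.state(); print(s['clock'],s['eef_pos'],s['wrist_force'])
hsv=cv2.cvtColor(im,cv2.COLOR_RGB2HSV); blk=(hsv[:,:,2]<60)
c=np.array([520,178.]); ax=np.array([.997,.074]); ay=np.array([-.074,.997]); h=c+70*ax
# +y side edge & mid-line probes of lid plane: fraction black, for several angles, plus the clip area brightness
for a in(0,.2,.4,.6,.8,1.,1.2,1.4,1.6,1.8):
    q=[np.r_[h+ax*(-r*np.cos(a)+22*np.sin(a))+ay*y,26+r*np.sin(a)+22*np.cos(a)] for r in(125,133) for y in(-88,-70,70,88)]
    uv=proj(p,q).round().astype(int); print(a,[int(im[v,u].mean()) for u,v in uv],uv[0],uv[3])
E
python3 lid.py
```

```text
14.6 [518.7681434  178.46742541  89.32723778] [ 0.03955033  0.55165767 -0.5972577 ]
0 [58, 84, 114, 160, 76, 40, 157, 164] [268 248] [209 223]
0.2 [44, 46, 32, 34, 34, 31, 31, 31] [269 237] [209 212]
0.4 [44, 44, 176, 180, 43, 44, 176, 178] [272 226] [212 202]
0.6 [46, 48, 177, 180, 45, 43, 178, 180] [276 215] [215 191]
0.8 [102, 166, 63, 52, 166, 165, 105, 55] [282 204] [221 181]
1.0 [151, 179, 72, 84, 167, 178, 46, 142] [288 194] [227 173]
1.2 [175, 178, 37, 40, 179, 155, 41, 40] [295 187] [234 166]
1.4 [179, 153, 39, 41, 178, 74, 44, 42] [302 181] [241 161]
1.6 [114, 161, 40, 43, 133, 177, 39, 43] [308 177] [248 158]
1.8 [145, 133, 36, 39, 233, 230, 38, 39] [315 176] [255 157]
```

Emit:
servo_tool([
  [0,0,0,-10,-1,-12,1],
  [0,0,0,-18,-1,-24,1],
  [0,0,0,-20,-1,-33,1],
  [0,0,0,-20,-1,-37,1],
  [0,0,0,-20,-1,-40,1],
  [0,0,0,-20,-1,-41,1],
  [0,0,0,-20,-1,-41,1],
])

```text
clock: 15.3
eef_pos: [498.2, 177.4, 48.0]
eef_rot: [0.0, 0.68, 0.733, 0.001]
wrist_force: [-1.1, -0.3, 4.4]
gripper_width: 0.001
gripper_force: 2.5
```

```bash
python3 lid.py | head -4
```

```text
15.35 [498.20785588 177.3568305   47.98511076] [-0.23786677 -0.26779662  6.01168773]
0 [48, 46, 32, 35, 47, 47, 31, 61] [268 248] [209 223]
0.2 [45, 46, 175, 179, 46, 46, 169, 181] [269 237] [209 212]
0.4 [46, 46, 174, 181, 46, 46, 177, 179] [272 226] [212 202]
```

The finger touches the lid top at z = 48.0 mm, exactly the shut height (26 + 22). Lifting away and checking that it stays shut.

Emit:
servo_tool([
  [0,0,0,0,0,30,1],
  [0,0,0,0,0,70,1],
  [0,0,0,0,0,120,1],
  [0,0,0,0,0,150,1],
  [0,0,0,0,0,150,1],
  [0,0,0,0,0,150,1],
  [0,0,0,0,0,150,1],
])

```text
clock: 16.05
eef_pos: [497.1, 177.2, 196.5]
eef_rot: [-0.0, 0.68, 0.733, -0.0]
wrist_force: [0.0, 0.3, -0.2]
gripper_width: 0.003
gripper_force: 0.0
```

```bash
python3 lid.py | head -4; python3 -c "
from station import robot
print(robot.hand_in())"
```

```text
16.1 [496.97403511 177.18556141 196.31371164] [-1.02862958 -0.52309677 -0.43649349]
0 [46, 46, 32, 33, 47, 45, 32, 61] [268 248] [209 223]
0.2 [45, 47, 165, 177, 46, 46, 164, 178] [269 237] [209 212]
0.4 [46, 51, 173, 179, 47, 50, 175, 177] [272 226] [212 202]
the job is handed in; nothing more can be done
None
```

Both sockets are clicked into their own clips, the lid is shut (finger met its top at the shut height of 48 mm), and the job was handed in at about 16 s; the hand-in returned no verdict.

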